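# Open the child-resistant nail jar under the stairs

### The arm

A 7-joint arm with a two-finger parallel gripper is mounted at the origin on the work surface. World frame = base frame: x ahead of the robot, y to its left, z up, the work surface at z = 0. Lengths are in m, angles in rad, forces in N, time in s.
With the tool pointing down it reaches from about 0.425 to 0.925 m from the base axis. Payload 6.8 kg.
Tool frame: the origin (TCP) lies at the very end of the fingers, on their centre line; the grasp point (between the pads) lies r.grip_depth behind it (r.grip_depth is the distance from the TCP to the grasp point, in m); z points along the fingers, x is the direction in which the jaws open and shut, and the axes are right-handed (so a half turn about z gives the same grasp; the last joint's range is limited). The gripper opens to 85 mm and grips with 20 to 120 N. Pads are 22 mm wide; open, the fingers measure 114 mm over their backs; the gripper's body (76 mm by 85 mm) begins 54 mm behind the grasp point. The pads swing forward as they close: fully open they stand 13 mm farther back than shut.
Start: joints at [-1.345, 0.477, 0.022, 1.555, -0.011, 1.109, -0.083], TCP at [0.221, 0.638, 0.231] pointing down, gripper open.
Joint ranges: [-2.96, 2.96], [-0.34, 2.1], [-1.41, 1.46], [0.24, 2.44], [-1.37, 4.51], [0.17, 1.92], [-2.96, 2.96]. Speed limits (rad/s): [2.39, 2.39, 3.14, 3.14, 3.14, 3.14, 3.14].

### API

Orientations are given as a rotation vector (axis times angle).
In Python, from bench import readout, grab_frame, workorder, r gives the robot as it stands.
- The arm moves only by the shell command python3 -m handwheel 'ROWS' [FORCE]. ROWS is text: rows parted by semicolons, each of 7 numbers parted by spaces: the shift along the tool's x, y, z in mm, then the turn, a rotation vector about the tool's x, y, z in degrees, then the finger opening in mm, from 0 to 85.4. A call has 1 to 12 rows; each row is the pose to reach, as a shift and turn from the pose commanded when the call began, along the tool's axes at that moment; what a row does not reach only later rows make up. A row lasts 1/8 s, in which the tool goes at most 62.5 mm and 10.7 degrees, less where a joint would pass 70% of its speed; a pose out of reach is approached as far as the arm can. A call with a gripper value outside its range is refused whole. The fingers move at their own pace and stop on an object; FORCE is the grip in N (left out, the last holds). Time passes only in rows, so rows that repeat a pose let the fingers close. It gives the time, the measured TCP pose, the force and the opening at its end, in the units of the state.
- readout.get_obs(): the state, without advancing time (a new reading comes with each control period).
- grab_frame(name): name is "side" or "top" or "wrist"; returns a dict with "pixels" (480x640x3 uint8, red, green, blue), "fx", "fy", "cx", "cy" (pixels), "rvec" (rotation vector, rad) and "tvec" (3), from world to camera coordinates, as OpenCV has them. Camera axes: x right, y down, z forward; pixel columns grow to the right and rows downward; lengths in m; the calibration is good to about 2 mm. A picture is of the moment at which its call begins. There is no depth.
- workorder.hand_in(): hands the job in, once; it reports no verdict.
The state is a dict: "clock": time; "joints": joint angles; "qvel": joint speeds; "tau": joint torques, N m; "tcp_pos": TCP position; "orientation": TCP orientation; "contact_force": force on the tool from outside, world axes, zero at the start; "moment": the same for the moment, N m; "grip_width": finger opening in m.
Only numpy, scipy, OpenCV 4.12 (cv2) and the standard library are available. Lean on these libraries where they do the work, as an engineer would, in place of code of your own. Each camera call takes 0.05 s, during which the arm holds its last target.

### The job

Open the child-resistant jar in the wooden rack: push its ribbed cap down only as hard as it needs (the glass neck is brittle, never lean on it or force it, down or sideways), turn it counter-clockwise while it is down until it comes free, and lift it off. Then set the cap down gently, top side up, in the middle of the steel bowl, without dropping it, let go, and leave the bowl and everything else where it is.

Things in the scene. Friction and masses are not known exactly. Their poses are not given: they have to be found in the camera images.
- cap: White ribbed push-and-turn cap, 59 mm diameter, 33 mm tall, 55 g, on the taller jar. Origin: centre of its underside (the skirt's lower edge); z up. When locked its x axis lies along the rack's x (4 deg of play): three lugs in the skirt sit up in catches under the neck flange and it neither turns nor lifts. 1.5 mm radial play on the neck. It starts 3 to 9.5 mm above the jar's shoulder.
- cap_top (a point): Centre of the cap's flat top, 33 mm above its underside; a raised bar 16 x 4 mm lies along the cap's +x. A push compresses a sprung liner (1 N/mm). The cap must sink 1.5 to 8 mm to clear the catches, differing from jar to jar; 1.5 mm further the skirt meets the hard glass shoulder. A push of 10 to 15 N always clears; over 25 N of push or pull, or 15 N sideways, chips the neck.
- pocket (a point): Centre of the first pocket, on the jar's axis at the rack's top face (40 mm above the shelf); axes as the rack's. With the cap pushed down, turn it counter-clockwise seen from above: 44 to 70 deg from locked its lugs stand in the flange's gaps and it lifts straight off; at 70 deg is a solid stop. Aim at 57 deg, where a rib on the glass shoulder shows it. Let up before 44 deg, the lugs catch again.
- rack: Softwood block 104 x 209 x 40 mm screwed to the shelf. Origin: on the shelf under the axis of the child-resistant jar (square glass body 70 x 70 mm, flat shoulder 80 to 86 mm above the shelf, as deep as it happens to be wedged in the first pocket; it does not move). The second pocket, 105 mm along +y, holds a lower jar with a smooth metal lid 70 mm above the shelf, fixed too.
- bowl: Round magnetic steel parts bowl standing loose on the shelf, 166 mm across the rim, 36 mm high, 0.45 kg. Origin: centre of its underside, z up. Its flat inner floor, 120 mm across, lies 10 mm above the origin, so the cap's origin ends 10 mm above the bowl's.
- baby_jar: Small glass jar of nails with a white lid, 56 mm diameter, 68 mm tall, loose; origin: centre of its underside. Leave it alone.
- stud_finder: Blue plastic stud finder lying flat, 150 x 70 x 30 mm, loose; origin: centre of its underside. Leave it alone.
- clamp_a: Aluminium C-clamp lying flat, about 85 x 155 x 18 mm, loose; origin: middle of its underside. Leave it alone.
- clamp_b: A second, equal C-clamp. Leave it alone.
- tape_measure: Tape measure standing on edge, 75 x 36 x 60 mm, loose; origin: centre of its underside. Leave it alone.
- screwdriver: Screwdriver lying flat, loose. Leave it alone.
Things that resemble listed ones, but are neither listed nor needed, are in the scene too. There is more than one size of the cap; the job needs the larger. What is shaped like the rack but green is not meant.

How it is judged:
On the way, in this order (a step that is already met when the one before it is completed fails the run):
1. the cap, still on the neck, has been turned counter-clockwise to where its lugs are free (angle between the x axis of cap and the x axis of rack, either way round above 0.7 rad and horizontal distance between cap and rack below 0.006 m and z of cap in the frame of rack below 0.102 m), for 0.05 s.
2. the cap is lifted clear of the jar (z of cap in the frame of rack above 0.118 m), for 0.1 s.
At the end, for the whole second after the job is handed in: The cap lies at rest, top side up (within 7 deg), flat on the bowl's floor with its centre within 30 mm of the bowl's centre; the bowl stands level (horizontal distance between cap and bowl below 0.03 m and z of cap in the frame of bowl between 0.006 and 0.014 m and angle between cap's own z axis and vertical below 0.12 rad and linear speed of cap below 0.01 m/s and angle between bowl's own z axis and vertical below 0.08 rad); the robot touches nothing.
It fails at once if the cap is pressed, pulled or pushed sideways against the jar with more than 30 N (contact force between cap and rack above 30 N).
It fails at once if the cap is let go or dropped when it is off the jar and more than 15 mm above the bowl's floor (distance of cap from where it was at the start of the episode above 0.06 m and height (world z) of cap above 0.025 m and contact force between cap and the fingers below 0.05 N).
It fails at once if the bowl is pushed more than 25 mm from its place (distance of bowl from where it was at the start of the episode above 0.025 m).
It fails at once if another thing on the shelf is moved more than 20 mm (distance of any of baby_jar, stud_finder, clamp_a, clamp_b, tape_measure, screwdriver from where it was at the start of the episode above 0.02 m).
It also fails if it takes over 70 s, if anything falls off the work surface, if the arm or the gripper's body presses on something with over 40 N, if the wrist force passes 120 N, or if a joint passes its speed limit or range.

## Working session

There is one attempt and no reset: what is moved stays moved. The work goes in short steps, Python scripts to look and compute and a shell command to move; the robot and the scene stay as the last step left them, time stands still between calls to the robot, and variables do not carry over. Pictures are saved under pics/ and viewed, and the job is handed in when it is done.

```bash
mkdir -p pics; ls
python3 - <<'E'
from bench import readout, grab_frame, workorder, r
import cv2
print(readout.get_obs()); print(r.grip_depth)
for n in("side","top","wrist"):
    f=grab_frame(n); cv2.imwrite(f"pics/{n}0.png",f["pixels"][:,:,::-1]); print(n,[f[k] for k in("fx","fy","cx","cy","rvec","tvec")])
E
```

```text
pics
{'clock': 0.0, 'joints': array([-1.34508516,  0.47778078,  0.02236164,  1.55645781, -0.01149966,
        1.10931535, -0.08311593]), 'qvel': array([-1.77915177e-04,  5.67811983e-05,  4.15942279e-04,  1.50960411e-03,
        2.94044173e-03,  2.99964994e-04, -1.07206414e-03]), 'tau': array([-2.50657496e-05, -5.96441102e+01,  1.60803817e+00, -2.81210732e+01,
        1.24724430e-02,  9.04106651e-03, -3.30868227e-05]), 'tcp_pos': array([0.22099247, 0.63716421, 0.23033643]), 'orientation': array([ 2.55867496e+00,  1.82081817e+00, -2.20406150e-03]), 'contact_force': array([ 0.47523849,  0.43826754, -0.19634873]), 'moment': array([ 0.07537603, -0.02161225,  0.01725087]), 'grip_width': 0.08537729547453857}
0.0187
side [561.1146572889389, 561.1146572889389, 325.78790207882594, 231.83773634945112, array([ 2.14662618, -0.50650148,  0.27378126]), array([-0.5081477 ,  0.19967038,  1.35850649])]
top [449.18673682136773, 449.18673682136773, 322.5477653261137, 244.33677531845458, array([ 2.17843332, -2.18424023,  0.07407536]), array([-0.03994883,  0.55649813,  1.3504325 ])]
wrist [388.8204064117977, 388.8204064117977, 320.0973215687835, 240.19709679253197, array([-2.33216738, -1.66102576, -0.26932887]), array([-0.67413349, -0.043289  ,  0.38125776])]
```

View pics/side0.png

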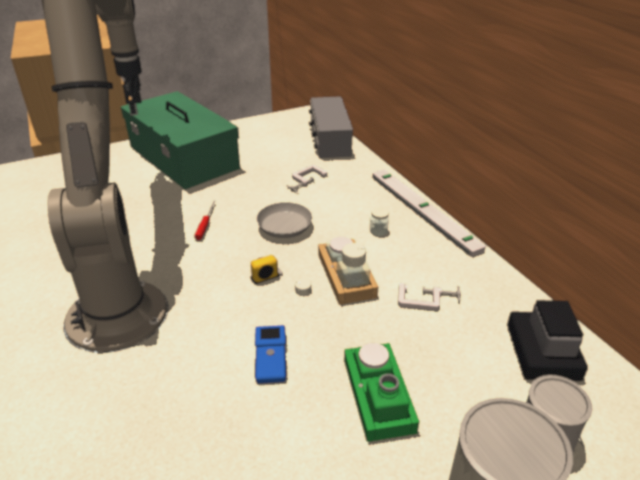

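View pics/top0.png

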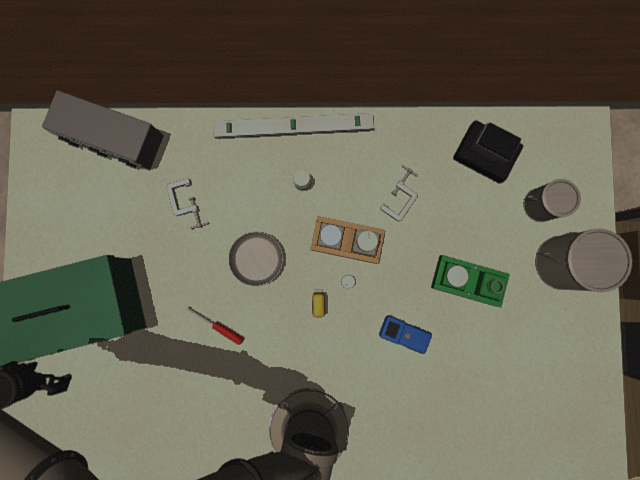

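View pics/wrist0.png

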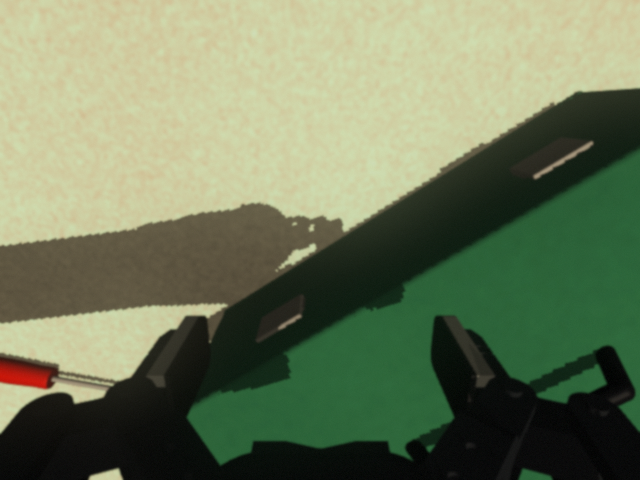

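Candidates in the top view: the cap at (368,241) on the taller jar in the wooden rack, the smooth lid at (331,236) on the lower jar, a small loose cap at (348,282), and a lid at (458,276) in the green rack. I'll enlarge the view to confirm which one is meant.

```bash
cat > h.py <<'E'
import numpy as np, cv2
from scipy.spatial.transform import Rotation as R
from bench import readout, grab_frame
def P(f):
    return np.array([[f["fx"],0,f["cx"]],[0,f["fy"],f["cy"]],[0,0,1]]),R.from_rotvec(f["rvec"]).as_matrix(),np.array(f["tvec"])
def ray(f,uv,z):
    K,Rm,t=P(f); c=-Rm.T@t; d=Rm.T@np.linalg.inv(K)@np.array([uv[0],uv[1],1.]); return c+d*(z-c[2])/d[2]
def proj(f,p):
    K,Rm,t=P(f); q=K@(Rm@np.asarray(p,float)+t); return q[:2]/q[2]
def save(n,im,s=1,box=None):
    if box: im=im[box[1]:box[3],box[0]:box[2]]
    cv2.imwrite(n,cv2.resize(im[:,:,::-1],None,fx=s,fy=s,interpolation=cv2.INTER_CUBIC))
E
python3 - <<'E'
from h import *
f=grab_frame("top"); g=grab_frame("side")
a=cv2.resize(f["pixels"][200:310,290:400],(540,540),interpolation=2);b=cv2.resize(g["pixels"][220:310,300:390],(540,540),interpolation=2)
import numpy as np
cv2.imwrite("pics/c1.png",cv2.resize(np.hstack([a,b]),(800,400))[:,:,::-1])
hsv=cv2.cvtColor(f["pixels"],cv2.COLOR_RGB2HSV)
m=cv2.inRange(hsv,(5,110,60),(20,255,255)); m[:200]=0;m[300:]=0;m[:,:300]=0;m[:,400:]=0
m=cv2.morphologyEx(m,cv2.MORPH_OPEN,np.ones((2,2)))
pts=cv2.findNonZero(m); rc=cv2.minAreaRect(pts); print(rc)
for c in cv2.boxPoints(rc): print(c,ray(f,c,0.04))
print("cap",ray(f,(368,241),0.122),"lid",ray(f,(331,236),.07),"bowl",ray(f,(257.5,259),.036))
p=ray(f,(368,241),0.122);print("side proj",proj(g,p))
K,Rm,t=P(f);print("cam",-Rm.T@t);K,Rm,t=P(g);print("cam",-Rm.T@t)
E
```

```text
((343.8461608886719, 263.26922607421875), (68.83675384521484, 80.21149444580078), 11.309932708740234)
[302.23077 295.84613] [0.40103294 0.01945382 0.04      ]
[317.96155 217.1923 ] [ 0.63721556 -0.02788263  0.04      ]
[385.46155 230.69232] [ 0.59560756 -0.23114123  0.04      ]
[369.73077 309.34613] [ 0.36066101 -0.18139914  0.04      ]
cap [ 0.55799249 -0.17039304  0.122     ] lid [ 0.57727766 -0.06664866  0.07      ] bowl [0.51151583 0.1545114  0.036     ]
side proj [353.53182273 251.03555529]
cam [ 0.45582829 -0.04887581  1.38736648]
cam [-0.00140973 -1.10695413  0.95826552]
```

View pics/c1.png

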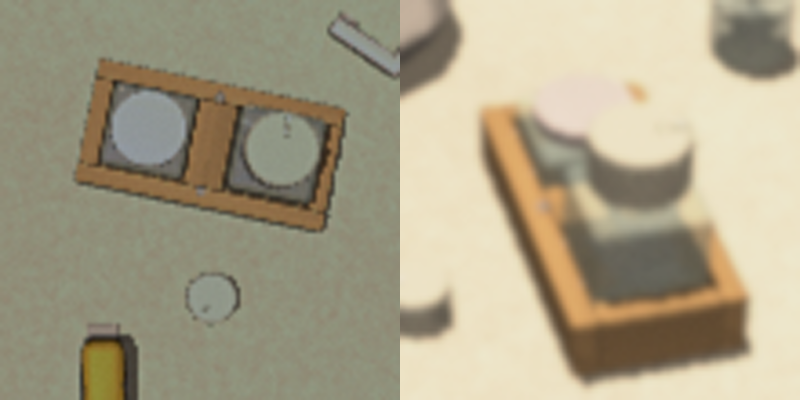

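The right-hand lid at about (368,241) in the top view is the one. It is white and ribbed, has the raised bar, sits on the taller glass jar, and the rack is wooden rather than green. Next I'll measure it, work out the camera mount and plan the approach.

```bash
cat >> h.py <<'E'
def T():
    o=readout.get_obs(); return o["tcp_pos"],R.from_rotvec(o["orientation"]).as_matrix(),o
def rowto(p,yaw=None):
    """shift mm, turn deg from current pose to tool-down at p with tool x at world yaw deg"""
    c,M,o=T(); s=M.T@(np.asarray(p)-c)*1000; t=np.zeros(3)
    if yaw is not None:
        y=np.radians(yaw); D=np.array([[np.cos(y),np.sin(y),0],[np.sin(y),-np.cos(y),0],[0,0,-1]]).T
        t=np.degrees(R.from_matrix(M.T@D).as_rotvec())
    return np.round(s,1),np.round(t,1)
E
python3 - <<'E'
from h import *
f=grab_frame("wrist"); K,Rm,t=P(f); c,M,o=T()
print("cam in tool",M.T@(-Rm.T@t-c),"axis in tool",M.T@Rm.T)
f=grab_frame("top")
px=f["pixels"]
hsv=cv2.cvtColor(px,cv2.COLOR_RGB2HSV)
m=cv2.inRange(hsv,(5,110,60),(20,255,255)); m[:210]=0;m[270:]=0;m[:,:305]=0;m[:,392:]=0
rc=cv2.minAreaRect(cv2.findNonZero(m)); print(rc)
B=[ray(f,q,.04) for q in cv2.boxPoints(rc)]
print(np.round(B,4)); 
for i in range(4):
  d=B[(i+1)%4]-B[i]; print(np.linalg.norm(d),np.degrees(np.arctan2(d[1],d[0])))
print(rowto([.22,.637,.33],70.9),rowto([.5,.3,.33],20),rowto([.5,-.17,.33],-11))
E
```

```text
cam in tool [ 0.00027027 -0.08096402 -0.14292262] axis in tool [[ 9.99999377e-01  6.86039437e-04 -8.80218866e-04]
 [-3.69241840e-04  9.47704459e-01  3.19149060e-01]
 [ 1.05313619e-03 -3.19148536e-01  9.47704122e-01]]
((347.5068359375, 239.46694946289062), (68.85213470458984, 33.66629409790039), 11.68936824798584)
[[ 0.5411 -0.0049  0.04  ]
 [ 0.6408 -0.0256  0.04  ]
 [ 0.5978 -0.2287  0.04  ]
 [ 0.4986 -0.207   0.04  ]]
0.1018803946617812 -11.701572312663796
0.20756221553418855 -101.95321532512351
0.10156371328491018 167.67870552596162
0.20646254253707413 78.1349764235414
(array([ -1. ,  -0.8, -98.9]), array([ 0.,  0., -0.])) (array([-227.7,  374.1,  -98.8]), array([ 0. ,  0. , 50.9])) (array([-671.8,  528.1,  -98.7]), array([ 0. ,  0. , 81.9]))
```

```bash
python3 -m handwheel '0 0 -50 0 0 0 70; 0 0 -100 0 0 0 70; -30 50 -100 0 0 8 70; -70 110 -100 0 0 16 70; -110 175 -100 0 0 24 70; -150 240 -100 0 0 32 70; -190 310 -100 0 0 40 70; -228 374 -100 0 0 51 70; -280 400 -100 0 0 60 70; -335 425 -100 0 0 70 70; -390 445 -100 0 0 80 70; -390 445 -100 0 0 83 70'
python3 - <<'E'
from h import *
print(rowto([.558,-.169,.23],-11.8), T()[2]['joints'])
E
```

```text
clock: 1.85
tcp_pos: [0.514, 0.1205, 0.3316]
orientation: [-3.123, 0.34, -0.001]
contact_force: [0.1, 0.8, 0.6]
grip_width: 0.0701
(array([105.2, 273.3, 101.5]), array([-0. , -0. , -0.6])) [-0.81100484  0.14893487  0.52796285  1.80338799 -0.08003682  1.20986963
 -0.47637294]
```

```bash
python3 -m handwheel '20 50 0 0 0 0 85; 40 100 0 0 0 0 85; 60 150 20 0 0 0 85; 80 200 50 0 0 0 85; 100 250 80 0 0 0 85; 105 273 101 0 0 -0.6 85; 105 273 101 0 0 -0.6 85; 105 273 101 0 0 -0.6 85'
python3 - <<'E'
from h import *
f=grab_frame("wrist"); save("pics/w1.png",f["pixels"]); 
f=grab_frame("side"); save("pics/s1.png",f["pixels"],5,(300,200,420,310)); print(T())
E
```

```text
clock: 2.85
tcp_pos: [0.5596, -0.1645, 0.2308]
orientation: [-3.125, 0.314, -0.001]
contact_force: [0.6, 0.2, -0.7]
grip_width: 0.0849
(array([ 0.5600294 , -0.16396217,  0.23123368]), array([[ 9.80297959e-01, -1.97516921e-01,  1.72546652e-03],
       [-1.97518241e-01, -9.80299009e-01,  6.30182039e-04],
       [ 1.56700150e-03, -9.58577279e-04, -9.99998313e-01]]), {'clock': 2.95, 'joints': array([-0.3258437 ,  0.37590365,  0.65396423,  1.81485573, -0.26368034,
        1.0372014 ,  0.23082483]), 'qvel': array([-0.00473725, -0.00233554,  0.00058883,  0.00172701,  0.00016118,
       -0.0029924 ,  0.00327562]), 'tau': array([ 5.26547637e-01, -4.30125546e+01,  7.81982124e+00, -2.59771246e+01,
        3.33930203e-02,  9.51174006e-04, -8.73286044e-03]), 'tcp_pos': array([ 0.5600294 , -0.16396217,  0.23123368]), 'orientation': array([-3.12528603e+00,  3.11720280e-01, -2.59807013e-03]), 'contact_force': array([ 0.29494177,  0.34938828, -0.15188078]), 'moment': array([-0.00596057, -0.0337508 ,  0.02575838]), 'grip_width': 0.08504175551392557})
```

View pics/w1.png

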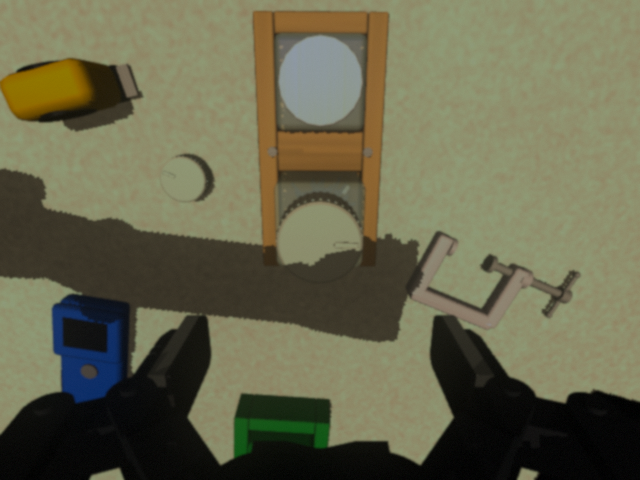

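View pics/s1.png

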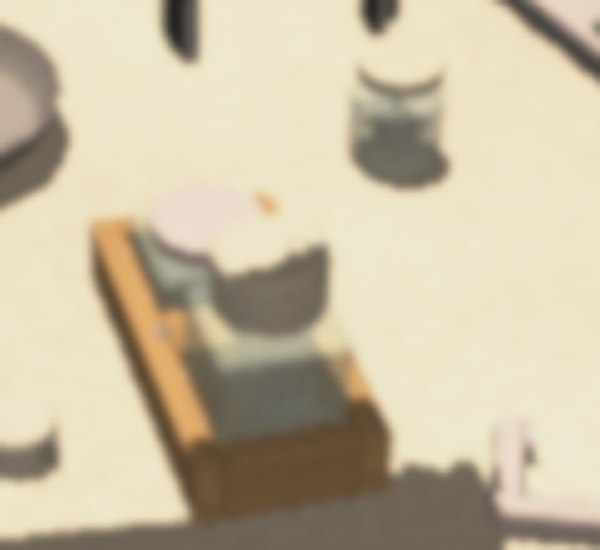

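Run:
```python
from h import *
f=grab_frame("wrist"); px=f["pixels"]
save("pics/w1c.png",px,5,(260,170,380,290))
g=cv2.cvtColor(px,cv2.COLOR_RGB2GRAY); print(g[205,270:372:3]); print(g[240,265:375:3]);print(g[260,265:375:3])
print(g[185:300:3,320])
```

```text
[105  98 107  88  98 100  83  58  55  92  78 102 121 128 130 134 132 133
 130 129 122 109  82  58  73  52  74  96  97  91  82  91 106 105]
[105 103 100  97 119 136 138 137 137 136 138 139 137 137 138 138 138 138
 138 138 137 138 138 137 135 137 136 135 137 136 136 132  94  49  45  46
  62]
[ 42  45  45  45  72 100 132 131 138 136 135 136 135 136 138 137 136  94
  60  57  55  56  57  56  57  57  56  57  55  55  53  68  58  43  42  43
  42]
[ 86  91  85  56  57  96 119 137 139 140 140 139 138 138 138 139 138 138
 137 138 137 136 137 137 127  60  56  56  56  56  55  56  52  53  56  57
  56  55  54]
```

View pics/w1c.png

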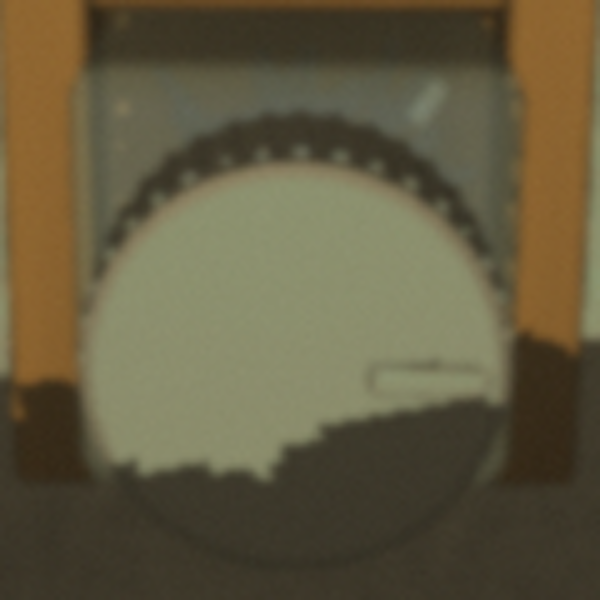

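```bash
cat > fit.py <<'E'
from h import *
from scipy.optimize import least_squares
f=grab_frame("wrist"); px=f["pixels"]
g=cv2.GaussianBlur(cv2.cvtColor(px,cv2.COLOR_RGB2GRAY).astype(np.float32),(0,0),1.0)
def arc(c,angs,lo=34,hi=50):
    out=[]
    for a in angs:
        rr=np.arange(lo,hi,.25); x=c[0]+rr*np.cos(a); y=c[1]+rr*np.sin(a)
        v=cv2.remap(g,x[None].astype(np.float32),y[None].astype(np.float32),cv2.INTER_LINEAR)[0]
        d=np.abs(np.gradient(v)); i=d.argmax(); out.append((x[i],y[i],rr[i],d[i]))
    return np.array(out)
A=np.radians(np.r_[np.arange(-175,-4,5),np.arange(50,131,5)])
e=arc((319,244),A); print(np.round(np.c_[np.degrees(A),e[:,2:]],1)[::3])
for h in (.112,.116,.12,.124,.128,.132):
    q=np.array([ray(f,p[:2],h)[:2] for p in e])
    s=least_squares(lambda v:np.hypot(*(q-v[:2]).T)-v[2],[.56,-.17,.03],loss="soft_l1",f_scale=.0005)
    print(h,np.round(s.x,4),np.sqrt(np.mean(s.fun**2)))
    top=s.x
E
python3 fit.py
```

```text
[[-175.    42.8    2. ]
 [-160.    41.8    2.4]
 [-145.    43.8    4.1]
 [-130.    43.8    3.3]
 [-115.    42.2    4.6]
 [-100.    42.5    3.9]
 [ -85.    42.     4.5]
 [ -70.    41.8    3.8]
 [ -55.    42.5    5.2]
 [ -40.    42.     3.5]
 [ -25.    42.2    3.7]
 [ -10.    43.     2.8]
 [  55.    37.5    0.4]
 [  70.    40.8    0.3]
 [  85.    39.8    0.4]
 [ 100.    37.2    0.4]
 [ 115.    37.5    0.4]
 [ 130.    41.5    0.4]]
0.112 [ 0.5586 -0.1723  0.03  ] 0.0008361924125474468
0.116 [ 0.5589 -0.1709  0.0296] 0.0008227216281491161
0.12 [ 0.5592 -0.1696  0.0291] 0.0008092612579807423
0.124 [ 0.5595 -0.1682  0.0287] 0.0007958119595360723
0.128 [ 0.5598 -0.1669  0.0282] 0.0007823741332884379
0.132 [ 0.5601 -0.1655  0.0277] 0.0007689483194261284
```

```bash
python3 -m handwheel '0 40 0 0 0 0 85; 0 70 0 0 0 0 85; 0 70 0 0 0 0 85; 0 70 0 0 0 0 85'
python3 - <<'E'
from h import *
f=grab_frame("wrist"); px=f["pixels"]
print(proj(f,(.559,-.169,.122)))
save("pics/w2.png",px,3,(220,190,420,390))
E
```

```text
clock: 3.55
tcp_pos: [0.5457, -0.2327, 0.2305]
orientation: [-3.125, 0.313, -0.001]
contact_force: [-1.0, 0.9, 0.5]
grip_width: 0.0849
[318.67922827 138.01852592]
```

View pics/w2.png

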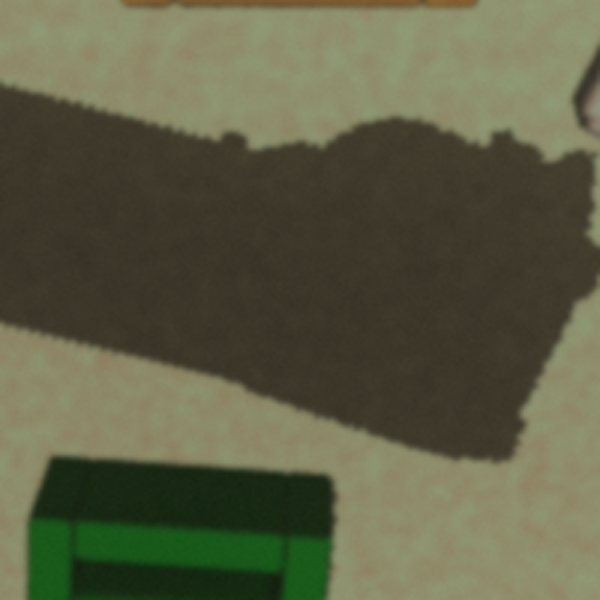

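Run:
```python
from h import *
from scipy.optimize import least_squares
f=grab_frame("wrist"); px=f["pixels"]
save("pics/w3.png",px,5,(260,70,380,190))
g=cv2.GaussianBlur(cv2.cvtColor(px,cv2.COLOR_RGB2GRAY).astype(np.float32),(0,0),.8)
c=(318.7,138);out=[]
A=np.radians(np.arange(-180,180,5))
for a in A:
    rr=np.arange(30,50,.25); x=c[0]+rr*np.cos(a); y=c[1]+rr*np.sin(a)
    v=cv2.remap(g,x[None].astype(np.float32),y[None].astype(np.float32),cv2.INTER_LINEAR)[0]
    d=-np.gradient(v); i=d.argmax(); out.append((x[i],y[i],rr[i],d[i]))
e=np.array(out); print(np.round(e[::4,2:],1).tolist()); np.save("e3.npy",e)
for h in (.112,.116,.12,.124,.128,.132):
    q=np.array([ray(f,p[:2],h)[:2] for p in e])
    s=least_squares(lambda v:np.hypot(*(q-v[:2]).T)-v[2],[.56,-.17,.03],loss="soft_l1",f_scale=.0005)
    print(h,np.round(s.x,4),np.sqrt(np.mean(s.fun**2)))
```

```text
[[44.2, 2.7], [44.8, 1.9], [48.2, 2.1], [49.8, 2.2], [49.5, 1.9], [49.0, 1.6], [47.8, 1.7], [46.8, 2.1], [46.2, 2.2], [45.8, 2.9], [45.5, 3.5], [44.8, 3.4], [44.8, 3.9], [45.0, 3.8], [44.5, 3.1], [44.2, 3.7], [43.8, 2.7], [43.8, 2.7]]
0.112 [ 0.5592 -0.1688  0.0296] 0.00041060496550784193
0.116 [ 0.5592 -0.1685  0.0292] 0.00040430949851063224
0.12 [ 0.5593 -0.1683  0.0287] 0.00039801434172598277
0.124 [ 0.5594 -0.168   0.0283] 0.000391719509058211
0.128 [ 0.5594 -0.1678  0.0278] 0.0003854250131718261
0.132 [ 0.5595 -0.1675  0.0274] 0.00037913086514973737
```

View pics/w3.png

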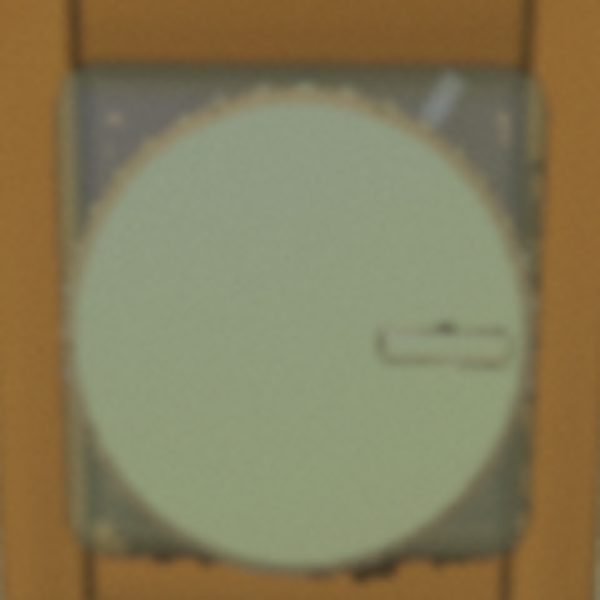

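Run:
```python
from h import *
print(rowto([.5593,-.168,.17],-11.8),rowto([.5593,-.168,.097],-11.8),T()[0])
```

```text
(array([  0.5, -65.7,  60.4]), array([-0.1, -0. ,  0.4])) (array([  0.5, -65.6, 133.4]), array([-0.1, -0. ,  0.4])) [ 0.54579822 -0.23230814  0.23029535]
```

```bash
python3 -m handwheel '0.5 -40 0 0 0 0 85; 0.5 -65.7 30 0 0 0 85; 0.5 -65.7 60 0 0 0 85; 0.5 -65.7 60 0 0 0 85; 0.5 -65.7 60 0 0 0 85;  0.5 -65.7 60 0 0 0 85'
python3 - <<'E'
from h import *
import time
print(rowto([.5593,-.168,.097],-11.8),T()[0]); 
f=grab_frame("wrist"); px=f["pixels"]; save("pics/w4.png",px)
print(rowto([.5593,-.168,.097],-11.8),T()[2]['contact_force'])
E
```

```text
clock: 4.4
tcp_pos: [0.5595, -0.1704, 0.1717]
orientation: [3.126, -0.316, 0.004]
contact_force: [-0.2, -0.3, 0.8]
grip_width: 0.0849
(array([-0.9, -2.3, 74.7]), array([-0. , -0.1,  0.2])) [ 0.55954617 -0.17035966  0.17169861]
(array([-0.7, -2.2, 74.5]), array([-0. , -0.1,  0.2])) [ 0.4407084  -0.37617172 -0.4825862 ]
```

View pics/w4.png

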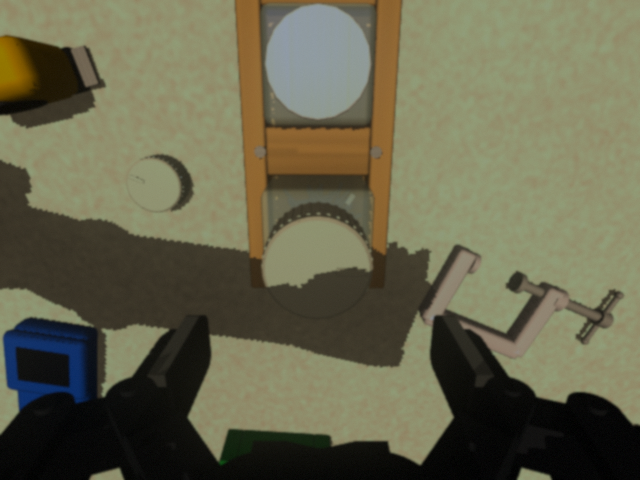

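```bash
python3 -m handwheel '-0.8 -2.2 20 0 0 0 85; -0.8 -2.2 40 0 0 0 85; -0.8 -2.2 60 0 0 0 85; -0.8 -2.2 74 0 0 0.2 85; -0.8 -2.2 74 0 0 0.2 85; -0.8 -2.2 74 0 0 0.2 85'
python3 - <<'E'
from h import *
f=grab_frame("wrist"); px=f["pixels"]; save("pics/w5.png",px)
f=grab_frame("side"); px=f["pixels"]; save("pics/s5.png",px,5,(300,200,420,310))
print(rowto([.5593,-.168,.097],-11.8),T()[2]['contact_force'],T()[0])
E
```

```text
clock: 5.2
tcp_pos: [0.5587, -0.1678, 0.0966]
orientation: [3.125, -0.321, 0.001]
contact_force: [0.9, -0.5, 0.0]
grip_width: 0.0853
(array([ 0.4,  0.2, -0. ]), array([-0. , -0.1,  0.1])) [ 0.08090523  0.494005   -0.28856813] [ 0.55892372 -0.16771735  0.09695534]
```

View pics/w5.png

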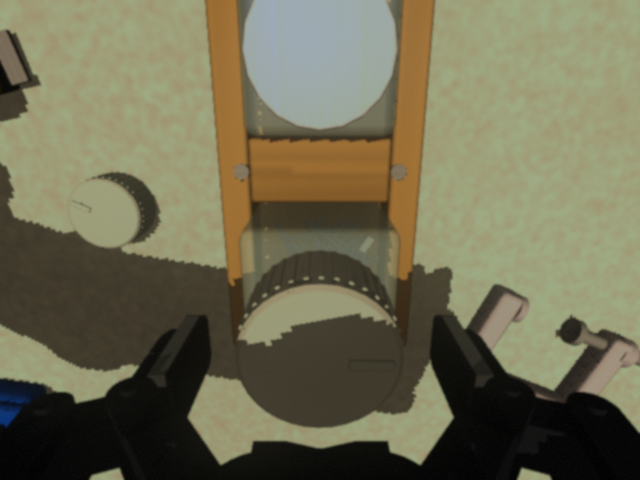

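View pics/s5.png

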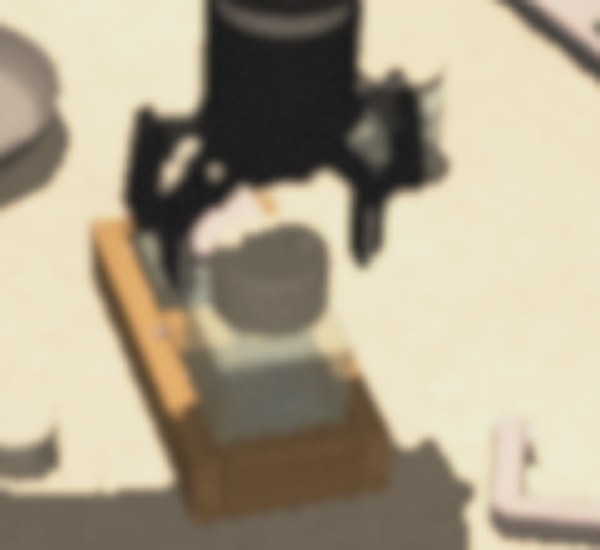

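```bash
python3 -m handwheel '0 0 0 0 0 0 66; 0 0 0 0 0 0 66; 0 0 0 0 0 0 62; 0 0 0 0 0 0 62; 0 0 0 0 0 0 60' 20; python3 -m handwheel '0 0 0 0 0 0 57;0 0 0 0 0 0 57;0 0 0 0 0 0 57' 20;  python3 -m handwheel '0 0 0 0 0 0 50;0 0 0 0 0 0 50' 20
```

```text
clock: 5.92
tcp_pos: [0.5584, -0.1675, 0.0963]
orientation: [-3.125, 0.321, -0.0]
contact_force: [0.1, -0.4, 0.9]
grip_width: 0.0602
clock: 6.3
tcp_pos: [0.5584, -0.1674, 0.0963]
orientation: [-3.125, 0.321, -0.0]
contact_force: [0.2, -0.4, 1.0]
grip_width: 0.0595
clock: 6.55
tcp_pos: [0.5584, -0.1675, 0.0963]
orientation: [-3.125, 0.321, -0.0]
contact_force: [-0.3, 0.2, 0.4]
grip_width: 0.0595
```

```bash
python3 -m handwheel '0 0 0 0 0 0 50;0 0 0 0 0 0 50' 50;  python3 -m handwheel '0 0 1 0 0 0 50;0 0 2 0 0 0 50;0 0 3 0 0 0 50;0 0 3 0 0 0 50'
```

```text
clock: 6.8
tcp_pos: [0.5584, -0.1675, 0.0963]
orientation: [-3.125, 0.321, -0.0]
contact_force: [0.5, -0.2, 1.4]
grip_width: 0.0587
clock: 7.3
tcp_pos: [0.5585, -0.1675, 0.0934]
orientation: [-3.125, 0.321, -0.0]
contact_force: [-0.2, 0.3, 3.4]
grip_width: 0.0583
```

```bash
python3 -m handwheel '0 0 1 0 0 0 50;0 0 2 0 0 0 50;0 0 2 0 0 0 50';python3 -m handwheel '0 0 .5 0 0 0 50;0 0 1 0 0 0 50;0 0 1 0 0 0 50'
```

```text
clock: 7.68
tcp_pos: [0.5585, -0.1675, 0.0914]
orientation: [-3.125, 0.321, -0.0]
contact_force: [-1.0, 0.5, 4.2]
grip_width: 0.0584
clock: 8.05
tcp_pos: [0.5585, -0.1675, 0.0905]
orientation: [-3.125, 0.321, -0.0]
contact_force: [-1.4, 0.2, 6.1]
grip_width: 0.0582
```

```bash
python3 -m handwheel '0 0 .5 0 0 0 50;0 0 1 0 0 0 50;0 0 1 0 0 0 50';python3 -m handwheel '0 0 .3 0 0 0 50;0 0 .7 0 0 0 50;0 0 .7 0 0 0 50'
```

```text
clock: 8.43
tcp_pos: [0.5585, -0.1675, 0.0896]
orientation: [-3.125, 0.321, -0.0]
contact_force: [-1.3, 0.8, 7.7]
grip_width: 0.0583
clock: 8.8
tcp_pos: [0.5585, -0.1675, 0.0893]
orientation: [-3.125, 0.321, -0.001]
contact_force: [-2.3, 1.6, 10.0]
grip_width: 0.0584
```

```bash
python3 -m handwheel '0 0 .3 0 0 0 50;0 0 .3 0 0 0 50;0 0 .3 0 0 -3 50;0 0 .3 0 0 -6 50;0 0 .3 0 0 -9 50;0 0 .3 0 0 -9 50'
python3 -c "
from h import *
print(T()[2]['moment'],T()[2]['contact_force'])"
```

```text
clock: 9.55
tcp_pos: [0.5592, -0.1678, 0.0893]
orientation: [-3.141, 0.074, -0.003]
contact_force: [-0.3, 0.0, 9.9]
grip_width: 0.0586
[0.1836945  0.41898476 0.0170129 ] [-0.28951241  0.04589087  9.85921852]
```

```bash
python3 -m handwheel '0 0 0 0 0 -4 50;0 0 0 0 0 -8 50;0 0 0 0 0 -12 50;0 0 0 0 0 -16 50;0 0 0 0 0 -20 50;0 0 0 0 0 -20 50'
python3 -c "
from h import *
print(T()[2]['moment'],T()[2]['contact_force'])
f=grab_frame('wrist');save('pics/w6.png',f['pixels'])"
```

```text
clock: 10.3
tcp_pos: [0.5595, -0.1678, 0.0893]
orientation: [3.105, 0.473, 0.004]
contact_force: [-0.3, 1.1, 10.0]
grip_width: 0.0588
[0.1227563  0.23508622 0.07169825] [-0.33845756  1.06375695  9.95432063]
```

View pics/w6.png

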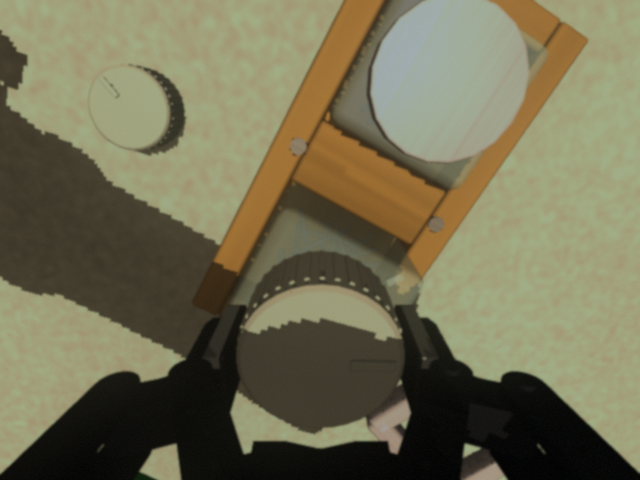

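The cap turns with the gripper: its bar still points to image right at (373,365) while the rack has rotated about 29° in view. I'll continue to 57°.

```bash
python3 -m handwheel '0 0 0 0 0 -4 50;0 0 0 0 0 -8 50;0 0 0 0 0 -12 50;0 0 0 0 0 -16 50;0 0 0 0 0 -20 50;0 0 0 0 0 -24 50;0 0 0 0 0 -28 50;0 0 0 0 0 -28 50'
python3 -c "
from h import *
c,M,o=T()
print(o['moment'],o['contact_force'],np.degrees(np.arctan2(M[1,0],M[0,0]))+11.8)
f=grab_frame('wrist');save('pics/w7.png',f['pixels'])"
```

```text
clock: 11.35
tcp_pos: [0.5595, -0.1679, 0.0893]
orientation: [2.898, 1.21, 0.003]
contact_force: [-1.3, 0.5, 9.8]
grip_width: 0.0586
[0.06460201 0.15764569 0.11993946] [-1.32968589  0.51206147  9.78865968] 57.11343999435179
```

View pics/w7.png

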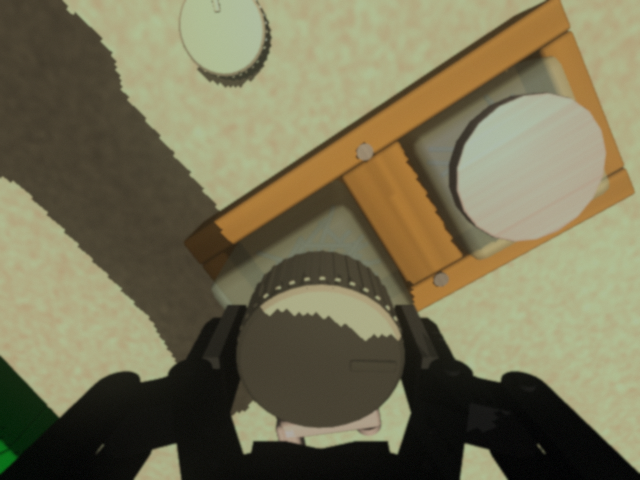

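The tool reads 57° from locked and the bar is still aligned with it, so the cap followed the whole turn. Next I'll lift gently and check for any pull.

```bash
python3 -m handwheel '0 0 -2 0 0 0 50;0 0 -4 0 0 0 50;0 0 -6 0 0 0 50;0 0 -8 0 0 0 50;0 0 -9 0 0 0 50;0 0 -9 0 0 0 50' 50; python3 -m handwheel '0 0 -2 0 0 0 50;0 0 -4 0 0 0 50;0 0 -4 0 0 0 50'
```

```text
clock: 12.15
tcp_pos: [0.5577, -0.1673, 0.0969]
orientation: [-2.899, -1.209, 0.002]
contact_force: [-0.1, 0.1, -0.5]
grip_width: 0.0585
clock: 12.52
tcp_pos: [0.5584, -0.1675, 0.1014]
orientation: [2.9, 1.209, 0.0]
contact_force: [0.4, 0.1, 0.2]
grip_width: 0.0587
```

```bash
python3 -m handwheel '0 0 -4 0 0 0 50;0 0 -9 0 0 0 50;0 0 -15 0 0 0 50;0 0 -22 0 0 0 50;0 0 -30 0 0 0 50;0 0 -40 0 0 0 50;0 0 -50 0 0 0 50;0 0 -60 0 0 0 50;0 0 -70 0 0 0 50;0 0 -70 0 0 0 50;0 0 -70 0 0 0 50'
python3 - <<'E'
from h import *
f=grab_frame("wrist");save('pics/w8.png',f['pixels'])
f=grab_frame("top");save('pics/t8.png',f['pixels'],4,(210,180,400,310))
E
```

```text
clock: 13.9
tcp_pos: [0.5582, -0.1674, 0.1711]
orientation: [-2.899, -1.209, 0.0]
contact_force: [-0.4, 0.4, -0.5]
grip_width: 0.0587
```

View pics/w8.png

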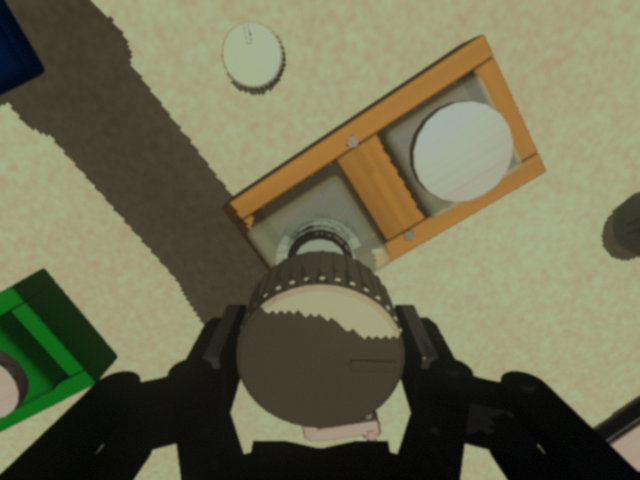

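View pics/t8.png

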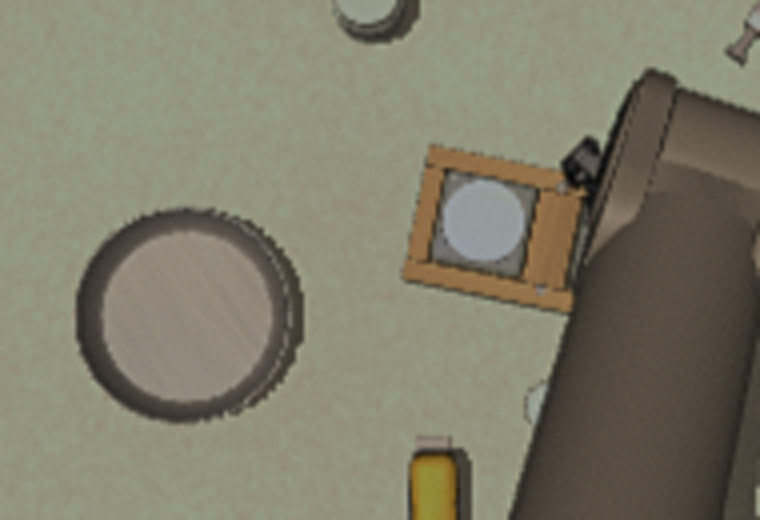

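Run:
```python
from h import *
f=grab_frame("top")
a=ray(f,(256.75,259),.010); b=ray(f,(257.3,258.8),.036); print(a,b)
g=cv2.cvtColor(f["pixels"],cv2.COLOR_RGB2GRAY).astype(np.float32)
# bowl outline via sat/brightness contour, floor mask
hsv=cv2.cvtColor(f["pixels"],cv2.COLOR_RGB2HSV)
x,y=256,259
print(hsv[y,x],hsv[y,x-25:x+30:3].tolist())
```

```text
[0.51259344 0.16072882 0.01      ] [0.51212004 0.15511922 0.036     ]
[ 19  39 145] [[12, 43, 59], [18, 42, 79], [18, 40, 148], [18, 35, 144], [19, 39, 144], [18, 39, 143], [18, 38, 146], [19, 39, 144], [19, 37, 143], [18, 42, 146], [18, 40, 148], [18, 41, 144], [18, 42, 147], [18, 40, 142], [18, 42, 144], [17, 40, 146], [16, 44, 86], [21, 35, 123], [23, 44, 76]]
```

Run:
```python
from h import *
c,M,o=T(); print(rowto([.512,.158,.2]),rowto([.512,.158,.1]),rowto([.512,.158,.1],10))
```

```text
(array([ 198.7, -261.8,  -29.1]), array([0., 0., 0.])) (array([ 198.8, -261.7,   70.9]), array([0., 0., 0.])) (array([ 198.8, -261.7,   70.9]), array([-0. ,  0. , 35.3]))
```

```bash
python3 -m handwheel '10 -13 -10 0 0 0 50;30 -40 -20 0 0 0 50;55 -72 -30 0 0 0 50;80 -105 -30 0 0 0 50;105 -138 -30 0 0 0 50;130 -171 -30 0 0 0 50;155 -204 -30 0 0 0 50;175 -230 -30 0 0 0 50;190 -250 -30 0 0 0 50;198.7 -261.8 -30 0 0 0 50;198.7 -261.8 -30 0 0 0 50;198.7 -261.8 -30 0 0 0 50'
python3 - <<'E'
from h import *
f=grab_frame("wrist");save('pics/w9.png',f['pixels'])
f=grab_frame("top");save('pics/t9.png',f['pixels'],4,(210,180,400,310))
f=grab_frame("side");save('pics/s9.png',f['pixels'],4,(200,130,390,280))
print(rowto([.512,.158,.05]))
E
```

```text
clock: 15.55
tcp_pos: [0.5124, 0.1568, 0.2014]
orientation: [2.9, 1.207, -0.0]
contact_force: [-0.3, 0.2, -0.6]
grip_width: 0.0581
(array([  0.6,  -1.2, 151.3]), array([0., 0., 0.]))
```

View pics/w9.png

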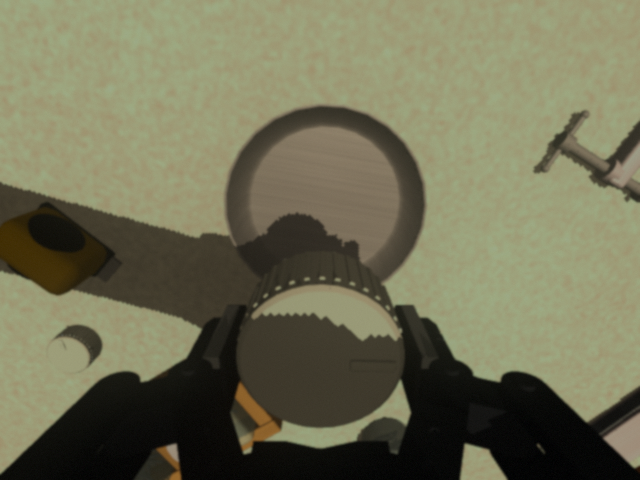

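View pics/s9.png

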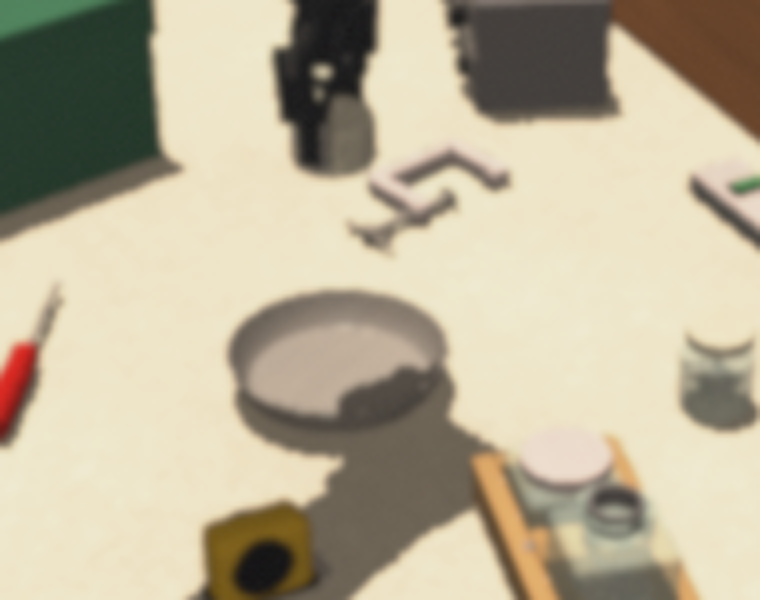

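Run:
```python
from h import *
f=grab_frame("wrist"); c=np.array([.512,.158])
for C in ([.512,.158],[.5125,.160],[.512,.155]):
  for R0,z in ((.083,.036),(.060,.010)):
    a=np.radians(np.arange(0,360,2)); q=np.array([proj(f,(C[0]+R0*np.cos(t),C[1]+R0*np.sin(t),z)) for t in a])
    print(C,z,"x",q[:,0].min().round(1),q[:,0].max().round(1),"top",q[:,1].min().round(1))
```

```text
[0.512, 0.158] 0.036 x 218.2 422.1 top 104.8
[0.512, 0.158] 0.01 x 251.9 388.4 top 134.4
[0.5125, 0.16] 0.036 x 220.3 424.4 top 103.3
[0.5125, 0.16] 0.01 x 253.9 390.5 top 133.1
[0.512, 0.155] 0.036 x 215.8 419.2 top 107.8
[0.512, 0.155] 0.01 x 249.6 385.9 top 137.0
```

Run:
```python
from h import *
print(rowto([.515,.160,.03]))
```

```text
(array([  4. ,  -0.4, 171.3]), array([0., 0., 0.]))
```

```bash
python3 -m handwheel '4 -0.4 15 0 0 0 50;4 -0.4 35 0 0 0 50;4 -0.4 60 0 0 0 50;4 -0.4 85 0 0 0 50;4 -0.4 110 0 0 0 50;4 -0.4 130 0 0 0 50;4 -0.4 147 0 0 0 50;4 -0.4 158 0 0 0 50;4 -0.4 166 0 0 0 50;4 -0.4 170 0 0 0 50;4 -0.4 171 0 0 0 50;4 -0.4 171 0 0 0 50'
python3 - <<'E'
from h import *
f=grab_frame("side");save('pics/s10.png',f['pixels'],4,(200,130,390,280))
E
```

```text
clock: 17.25
tcp_pos: [0.5151, 0.1612, 0.0307]
orientation: [-2.9, -1.209, -0.001]
contact_force: [0.1, -0.3, -0.7]
grip_width: 0.0585
```

View pics/s10.png

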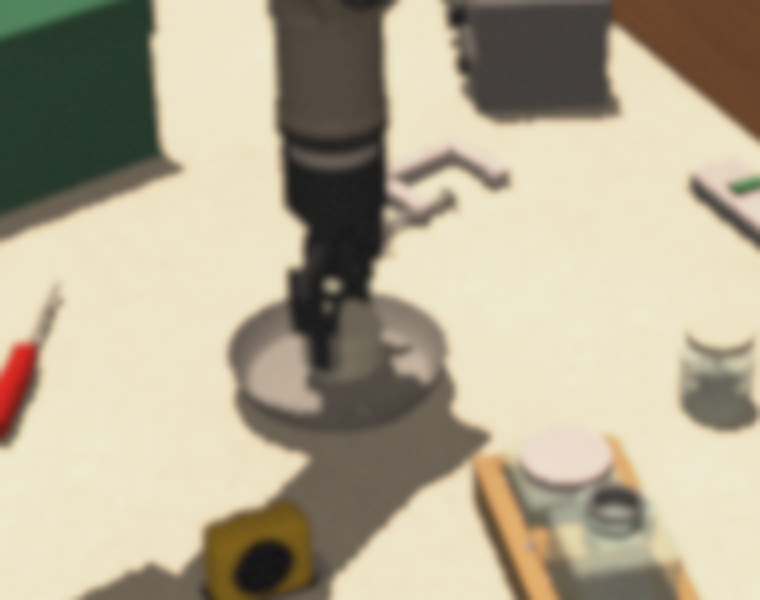

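The cap hangs centred just above the bowl floor. I'll step down until I feel contact.

```bash
python3 -m handwheel '0 0 4 0 0 0 50;0 0 8 0 0 0 50;0 0 9 0 0 0 50;0 0 10 0 0 0 50; 0 0 10 0 0 0 50'; for i in 1 2; do :; done; python3 -m handwheel '0 0 1 0 0 0 50;0 0 2 0 0 0 50;0 0 2 0 0 0 50'; python3 -m handwheel '0 0 0.5 0 0 0 50;0 0 1 0 0 0 50;0 0 1 0 0 0 50'
```

```text
clock: 17.92
tcp_pos: [0.5147, 0.161, 0.0202]
orientation: [-2.9, -1.209, 0.0]
contact_force: [-0.3, 0.2, -0.3]
grip_width: 0.0582
clock: 18.3
tcp_pos: [0.5147, 0.161, 0.0182]
orientation: [-2.9, -1.209, 0.0]
contact_force: [0.5, 0.9, -0.6]
grip_width: 0.0586
clock: 18.68
tcp_pos: [0.5147, 0.161, 0.0173]
orientation: [-2.9, -1.209, 0.0]
contact_force: [-0.2, -0.1, -0.7]
grip_width: 0.0588
```

```bash
python3 -m handwheel '0 0 0.5 0 0 0 50;0 0 1 0 0 0 50;0 0 1 0 0 0 50'
```

```text
clock: 19.05
tcp_pos: [0.5147, 0.161, 0.0162]
orientation: [-2.9, -1.209, 0.0]
contact_force: [-0.2, 0.4, -0.6]
grip_width: 0.0585
```

```bash
python3 -m handwheel '0 0 0.5 0 0 0 50;0 0 0.5 0 0 0 50;0 0 0.5 0 0 0 50';python3 -m handwheel '0 0 0.5 0 0 0 50;0 0 0.5 0 0 0 50;0 0 0.5 0 0 0 50'
```

```text
clock: 19.42
tcp_pos: [0.5148, 0.1611, 0.0158]
orientation: [-2.9, -1.209, -0.0]
contact_force: [0.2, 0.5, 0.6]
grip_width: 0.0586
clock: 19.8
tcp_pos: [0.5148, 0.161, 0.0153]
orientation: [-2.9, -1.209, -0.0]
contact_force: [0.5, -0.3, -0.6]
grip_width: 0.0583
```

```bash
python3 -m handwheel '0 0 0.5 0 0 0 50;0 0 0.5 0 0 0 50;0 0 0.5 0 0 0 50'
```

```text
clock: 20.18
tcp_pos: [0.5148, 0.1611, 0.0148]
orientation: [-2.9, -1.209, -0.0]
contact_force: [-0.3, 0.2, -0.7]
grip_width: 0.0587
```

```bash
python3 -m handwheel '0 0 0.5 0 0 0 50;0 0 0.5 0 0 0 50;0 0 0.5 0 0 0 50'; python3 -m handwheel '0 0 0.5 0 0 0 50;0 0 0.5 0 0 0 50;0 0 0.5 0 0 0 50'
```

```text
clock: 20.55
tcp_pos: [0.5148, 0.1611, 0.0143]
orientation: [-2.9, -1.209, -0.0]
contact_force: [-0.5, 0.1, -1.1]
grip_width: 0.0588
clock: 20.92
tcp_pos: [0.5147, 0.1611, 0.0138]
orientation: [-2.9, -1.209, 0.0]
contact_force: [0.1, 0.0, -0.8]
grip_width: 0.0586
```

```bash
python3 -m handwheel '0 0 0.5 0 0 0 50;0 0 0.5 0 0 0 50;0 0 0.5 0 0 0 50'; python3 -m handwheel '0 0 0.5 0 0 0 50;0 0 0.5 0 0 0 50;0 0 0.5 0 0 0 50'
```

```text
clock: 21.3
tcp_pos: [0.5148, 0.1611, 0.0134]
orientation: [-2.9, -1.209, -0.0]
contact_force: [-1.0, -0.3, 3.8]
grip_width: 0.0587
clock: 21.68
tcp_pos: [0.5148, 0.1611, 0.0134]
orientation: [-2.899, -1.209, -0.0]
contact_force: [-2.9, -1.0, 8.8]
grip_width: 0.0587
```

```bash
python3 -m handwheel '0 0 -0.7 0 0 0 50;0 0 -0.7 0 0 0 50;0 0 -.7 0 0 0 50'; python3 -m handwheel '0 0 0 0 0 0 61;0 0 0 0 0 0 64;0 0 0 0 0 0 68;0 0 0 0 0 0 72;0 0 0 0 0 0 76; 0 0 0 0 0 0 76' 20
python3 - <<'E'
from h import *
f=grab_frame("wrist");save('pics/w11.png',f['pixels'])
E
```

```text
clock: 22.05
tcp_pos: [0.5148, 0.1611, 0.0134]
orientation: [-2.9, -1.209, 0.0]
contact_force: [-0.4, -0.2, 1.6]
grip_width: 0.0582
clock: 22.8
tcp_pos: [0.5148, 0.161, 0.0135]
orientation: [2.9, 1.209, 0.0]
contact_force: [0.6, -0.9, -0.2]
grip_width: 0.0758
```

View pics/w11.png

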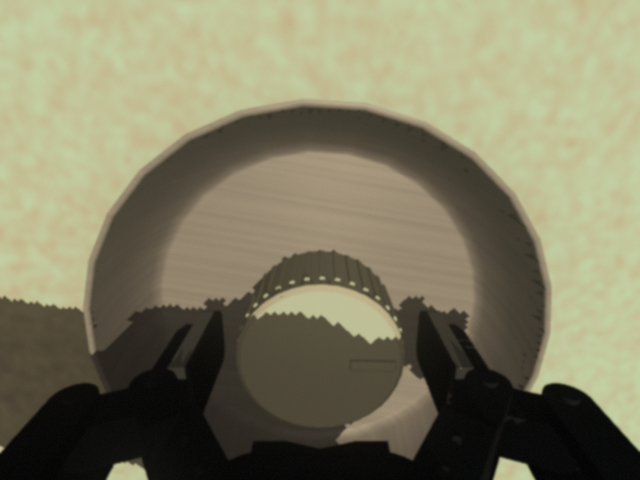

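Both fingers are clear of the cap, which sits in the middle of the bowl. I'll go straight up.

```bash
python3 -m handwheel '0 0 -5 0 0 0 76;0 0 -15 0 0 0 76;0 0 -30 0 0 0 76;0 0 -60 0 0 0 76;0 0 -100 0 0 0 76;0 0 -150 0 0 0 76;0 0 -190 0 0 0 76;0 0 -190 0 0 0 76;0 100 -190 0 0 0 76;0 100 -190 0 0 0 76'
python3 - <<'E'
from h import *
f=grab_frame("wrist");save('pics/w12.png',f['pixels'])
f=grab_frame("side");save('pics/s12.png',f['pixels'],4,(200,130,390,280))
E
```

```text
clock: 24.1
tcp_pos: [0.5868, 0.0885, 0.2037]
orientation: [2.899, 1.207, 0.0]
contact_force: [-0.1, -0.2, 0.8]
grip_width: 0.0758
```

View pics/w12.png

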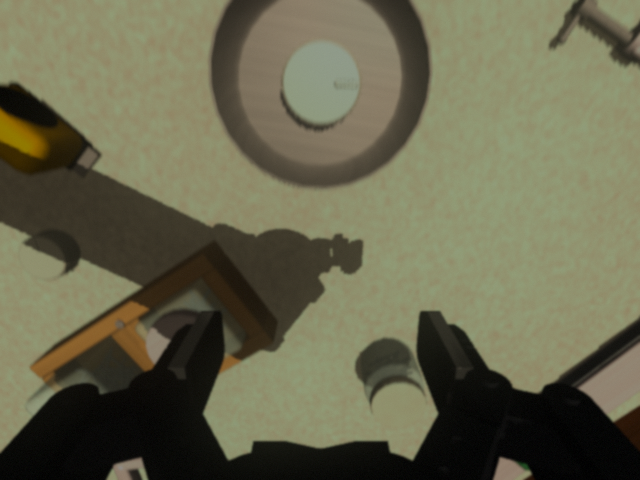

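View pics/s12.png

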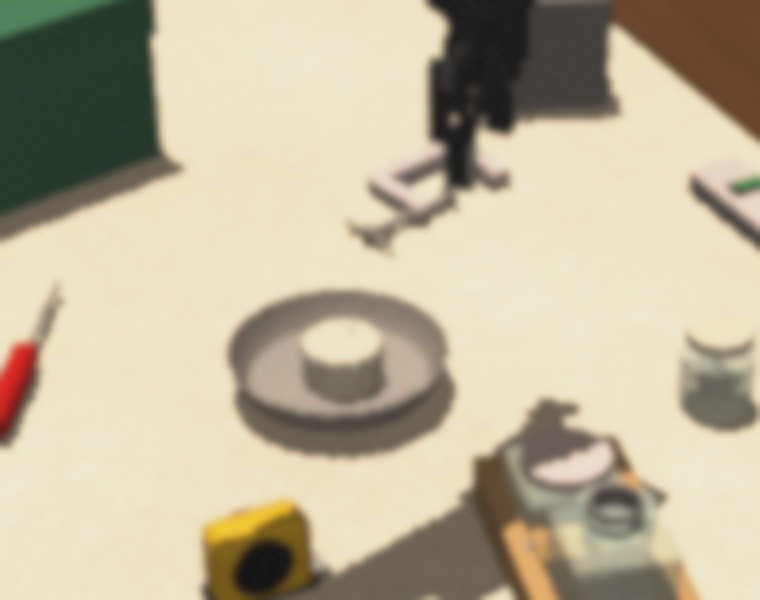

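The cap sits upright and flat at about (321,83) in the wrist view, and the bowl centre is about (321,80). The bowl hasn't moved and nothing touches the robot, so I'm handing in.

```bash
python3 -c "
from bench import workorder
print(workorder.hand_in())"
```

```text
the job is handed in; nothing more can be done
None
```

The cap is off the jar and sits top side up in the middle of the bowl. I handed the job in at about 24 s, and it gave no verdict.

- **Opening:** I gripped the cap and pushed it down about 7 mm with roughly 10 N, and sideways force stayed under 3 N. I then turned it 57° counter-clockwise, and it lifted off with no measurable pull.
- **Placing:** I lowered the cap until it met the bowl floor, which pressed it with about 9 N for a moment. I eased that to about 1.6 N before opening the fingers.
- **Last checks:** The final wrist and side pictures show the cap flat and within a few millimetres of the bowl's centre. The bowl is where it was, its neighbours in view look undisturbed, and the robot is clear of everything.
- **Disagreements:** The cap touched the bowl floor about 2 mm lower than my camera estimate of its height predicted. The bowl's centre differed by about 4 mm between the top and wrist cameras, and I mainly followed the wrist camera.

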